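# Make up two sampling kits

### The arm

A 6-joint arm with a two-finger parallel gripper is mounted at the origin on a cart in front of the work surface, level with it; the furniture and walls round the work are solid. World frame = base frame: x ahead of the robot, y to its left, z up, the work surface at z = 0. Lengths are in m, angles in rad, forces in N, time in s.
With the tool pointing down it reaches from about 0.375 to 0.975 m from the base axis. Payload 3.8 kg.
Tool frame: the origin (TCP) lies at the very end of the fingers, on their centre line; the grasp point (between the pads) lies grip_depth behind it (grip_depth is the distance from the TCP to the grasp point, in m); z points along the fingers, y is the line along which they close (so a half turn about z gives the same grasp; the last joint's range is limited). The gripper opens to 88 mm and grips with 3 to 60 N. Pads are 18 mm wide; open, the fingers measure 123 mm over their backs; the gripper's body (75 mm by 187 mm) begins 45 mm behind the grasp point.
Start: joints at [-1.373, 0.264, 1.604, -0, 1.274, -0.037], TCP at [0.157, -0.656, 0.239] pointing down, gripper open.
Joint ranges: [-2.63, 2.63], [-0.94, 2.18], [0.31, 2.57], [-1.31, 4.45], [0, 2.66], [-2.55, 2.55]. Speed limits (rad/s): [2.57, 2.57, 3.14, 3.14, 3.14, 3.14].

### API

Orientations are given as a unit quaternion [x, y, z, w].
In Python, from bench import * gives the robot as it stands.
- The arm moves only by the shell command python3 -m jog 'ROWS'. ROWS is a JSON object of lists of equal length, an entry for each row: "xyz": the shift along the tool's x, y, z in m, a list of three; "angular": the turn, a rotation vector about the tool's x, y, z in rad, a list of three; "fingers": the opening, from 0 (shut) to 1 (fully open). A call has 1 to 10 rows; each row is the pose to reach, as a shift and turn from the pose commanded when the call began, along the tool's axes at that moment; what a row does not reach only later rows make up. A row lasts 1/12 s, in which the tool goes at most 41.7 mm and 7.16 degrees, less where a joint would pass 70% of its speed; a pose out of reach is approached as far as the arm can. A call with a gripper value outside its range is refused whole. The fingers move at their own pace and stop on an object; the grip force is fixed at half the most. Time passes only in rows, so rows that repeat a pose let the fingers close. It gives the time, the measured TCP pose, the force, the opening and the grip force at its end, in the units of the state.
- get_state(): the state, without advancing time (a new reading comes with each control period).
- grab_frame(name): name is "side" or "top"; returns the picture (400x640x3 uint8, blue, green, red); there is no depth.
- get_calibration(name): a dict with "mtx" (3x3 intrinsics, pixels), "extrinsics" (4x4, takes a point from world to camera coordinates). Camera axes: x right, y down, z forward; pixel columns grow to the right and rows downward; lengths in m; the calibration is good to about 2 mm. A picture is of the moment at which its call begins. get_calibration takes no time and is no camera call.
- hand_in(): hands the job in; it is judged then, once.
Trained networks look in the newest picture that a camera, given by its name, has taken for a name from the list of things; names that differ only in an ending like _2 or _b are one class to them, and where a whole thing is asked for, a point or a joint stands for the part that bears it (a point fixed in the world has none). Each returns a list of dicts, best first, with "confidence" (0 to 1); they miss things now and then, are a little off and sometimes report something else, mostly with a low value. They report only what shows in the picture. A call takes as long as a camera call.
- trace(camera, name): "pixels" (400x640 bool, what is visible of it) and "centre" ([row, column] in pixels, amid what is visible of it).
The state is a dict: "time": time; "joint_positions": joint angles; "qvel": joint speeds; "joint_efforts": joint torques, N m; "eef_pos": TCP position; "ee_rot": TCP orientation; "force": force on the tool from outside, world axes, zero at the start; "wrist_torque": the same for the moment, N m; "opening": finger opening in m; "grip_force": force on a finger pad.
Only numpy, scipy, OpenCV 4.12 (cv2) and the standard library are available. Lean on these libraries where they do the work, as an engineer would, in place of code of your own. Each camera call takes 0.05 s, during which the arm holds its last target. There are 200 camera calls.

### The job

Make up two sampling kits from the stock on the bench, one item to a compartment: the blue tray gets the amber bottle and the blue marker; the yellow tray gets the white plastic bottle and one dish, the top one from the spring-loaded dish dispenser. Stand the bottles upright and lay the marker and the dish flat on the compartment floors; either compartment of the right tray will do. Leave the clear bottle with the blue cap, the green marker and the other dishes in the dispenser where they are.

Things in the scene. Friction and masses are not known exactly. Their poses are not given: they have to be found in the camera images.
- blue_tray: Blue open kit tray, fixed, 180 (x) x 158 (y) x 13 mm high, walls and floor 4 mm thick. A wall along y at x = 0 splits it into two equal compartments centred at x = +44 and -44 mm, y = 0, each 84 (x) by 150 (y) mm inside, floor 4 mm above the bench. A 50 mm wide tab sticks out 11 mm at each y end. Origin: centre of the underside; z up.
- yellow_tray: Yellow open kit tray, fixed, 180 (x) x 158 (y) x 13 mm high, walls and floor 4 mm thick. A wall along y at x = 0 splits it into two equal compartments centred at x = +44 and -44 mm, y = 0, each 84 (x) by 150 (y) mm inside, floor 4 mm above the bench. A 50 mm wide tab sticks out 11 mm at each y end. Origin: centre of the underside; z up.
- dispenser: Fixed dish dispenser: white base 84 x 84 x 10 mm, four upright steel posts of 6 mm diameter at x, y = +-25 mm, 90 mm high, round a stack of three like dishes; the top one lies 83 to 97 mm above the bench. Fingers pass between the posts along its x or y. A sprung plate lifts the stack by about one dish when the top dish is taken. Origin: centre of the underside; z up.
- lift (a joint): Travel of the dispenser's sprung plate, m: 0 at the lowest (three dishes), about 0.013 with two dishes left, about 0.027 with one.
- dish_top: Top dish of the stack: lidded round clear dish with pink filling, 60 mm diameter, 14 mm high, 40 g. Only its upper 7 mm stand above the posts' tops. Origin: centre of the underside; z up.
- amber_bottle: Brown (amber) bottle with black screw cap, standing, 64 mm diameter, 137 mm high, 0.3 to 0.5 kg; the cap is 34 mm across and is the top 20 mm; it is fast and may be used to lift the bottle. Origin: centre of the underside; z up.
- white_bottle: White plastic bottle with white screw cap, standing, 52 mm diameter, 112 mm high, 0.1 to 0.16 kg; the cap is 30 mm across and is the top 20 mm; it is fast and may be used to lift the bottle. Origin: centre of the underside; z up.
- clear_bottle: Clear bottle with blue screw cap, standing, 60 mm diameter, 127 mm high, loose. Not for the kits: stays where it is. Origin: centre of the underside; z up.
- blue_marker_mid (a point): Middle of the blue marker (blue cap, white barrel), lying flat on the bench, 135 mm long (along its y axis), 17 mm wide, 16 mm high, 15 g; this point is half way along and 8 mm above its underside.
- green_marker: Green marker (green cap, white barrel), loose, lying flat, same size as the blue one, long along its y axis. Not for the kits: stays where it is. Origin: centre of the underside.

How it is judged:
At the end, for the whole second after the job is handed in: Amber bottle and blue marker in separate compartments of the blue tray, white bottle and top dish in the yellow: centres 12-78 mm from the divider, within 55 mm of mid-length, down to 4 mm, level to 0.07 rad (bottles, dish 0.12); two dishes left (plate up 8-19 mm); all released and at rest ((((x of amber_bottle in the frame of blue_tray between 0.012 and 0.078 m and y of amber_bottle in the frame of blue_tray between -0.055 and 0.055 m and z of amber_bottle in the frame of blue_tray between 0 and 0.008 m and angle between amber_bottle's own z axis and vertical below 0.12 rad) and (x of blue_marker_mid in the frame of blue_tray between -0.078 and -0.012 m and y of blue_marker_mid in the frame of blue_tray between -0.055 and 0.055 m and z of blue_marker_mid in the frame of blue_tray between 0.006 and 0.016 m and angle between blue_marker_mid's own y axis and vertical between 1.5 and 1.64 rad)) or ((x of amber_bottle in the frame of blue_tray between -0.078 and -0.012 m and y of amber_bottle in the frame of blue_tray between -0.055 and 0.055 m and z of amber_bottle in the frame of blue_tray between 0 and 0.008 m and angle between amber_bottle's own z axis and vertical below 0.12 rad) and (x of blue_marker_mid in the frame of blue_tray between 0.012 and 0.078 m and y of blue_marker_mid in the frame of blue_tray between -0.055 and 0.055 m and z of blue_marker_mid in the frame of blue_tray between 0.006 and 0.016 m and angle between blue_marker_mid's own y axis and vertical between 1.5 and 1.64 rad))) and (((x of white_bottle in the frame of yellow_tray between 0.012 and 0.078 m and y of white_bottle in the frame of yellow_tray between -0.055 and 0.055 m and z of white_bottle in the frame of yellow_tray between 0 and 0.008 m and angle between white_bottle's own z axis and vertical below 0.12 rad) and (x of dish_top in the frame of yellow_tray between -0.078 and -0.012 m and y of dish_top in the frame of yellow_tray between -0.055 and 0.055 m and z of dish_top in the frame of yellow_tray between 0 and 0.008 m and angle between dish_top's own z axis and vertical below 0.12 rad)) or ((x of white_bottle in the frame of yellow_tray between -0.078 and -0.012 m and y of white_bottle in the frame of yellow_tray between -0.055 and 0.055 m and z of white_bottle in the frame of yellow_tray between 0 and 0.008 m and angle between white_bottle's own z axis and vertical below 0.12 rad) and (x of dish_top in the frame of yellow_tray between 0.012 and 0.078 m and y of dish_top in the frame of yellow_tray between -0.055 and 0.055 m and z of dish_top in the frame of yellow_tray between 0 and 0.008 m and angle between dish_top's own z axis and vertical below 0.12 rad))) and value of joint lift between 0.008 and 0.019 m and linear speed of each of amber_bottle, white_bottle, dish_top below 0.02 m/s); the robot touches nothing.
It fails at once if the clear bottle was moved by more than 40 mm or tipped (distance of clear_bottle from where it was at the start of the episode above 0.04 m or angle between clear_bottle's own z axis and vertical above 0.5 rad).
It fails at once if the green marker was moved by more than 40 mm (distance of green_marker from where it was at the start of the episode above 0.04 m).
It also fails if it takes over 115 s, if anything falls off the work surface, if the arm or the gripper's body presses on something with over 40 N, if the wrist force passes 120 N, or if a joint passes its speed limit or range.

## Working session

There is one attempt and no reset: what is moved stays moved. The work goes in short steps, Python scripts to look and compute and a shell command to move; the robot and the scene stay as the last step left them, time stands still between calls to the robot, and variables do not carry over. Pictures are saved under pics/ and viewed, at most 14 in all, crops included, and the job is handed in when it is done.

```bash
mkdir -p pics; ls; python3 - <<'E'
from bench import *
import cv2
s=get_state()
for k in s: print(k,s[k])
for n in("top","side"):
    cv2.imwrite(f"pics/{n}0.png",grab_frame(n)); c=get_calibration(n); print(n,c["mtx"],c["extrinsics"])
E
```

```text
pics
time 0.0
joint_positions [-1.37290455e+00  2.64741394e-01  1.60535701e+00  1.37227831e-06
  1.27369248e+00 -3.69136358e-02]
qvel [-0.00014887 -0.00079994  0.0011016  -0.00066834 -0.00052746 -0.00223812]
joint_efforts [ 6.49874710e-04 -5.02117825e+01 -3.56884253e+01  7.29510770e-02
  2.95577827e-02 -1.85447889e-04]
eef_pos [ 0.15689266 -0.65579052  0.2374051 ]
ee_rot [ 9.93115639e-01  1.17132918e-01 -8.77174065e-05 -1.09560797e-03]
force [-1.13667499 -0.36297415  0.79889107]
wrist_torque [ 0.01748162  0.02812325 -0.01624088]
grip_force 0.0
opening 0.08814700243172151
top [[417.77583317   0.         318.75908133]
 [  0.         417.77583317 198.70315143]
 [  0.           0.           1.        ]] [[-0.0173892  -0.99978598  0.01120719 -0.02087781]
 [-0.99331233  0.01599485 -0.11434498  0.50782891]
 [ 0.11414125 -0.01312061 -0.99337789  1.12381316]
 [ 0.          0.          0.          1.        ]]
side [[488.90439987   0.         324.81388372]
 [  0.         488.90439987 209.99277233]
 [  0.           0.           1.        ]] [[-0.8792523  -0.47618679  0.01270951  0.40837126]
 [-0.24286147  0.42515821 -0.87192821  0.18726553]
 [ 0.40979714 -0.76973154 -0.48946876  1.15178982]
 [ 0.          0.          0.          1.        ]]
```

View pics/top0.png

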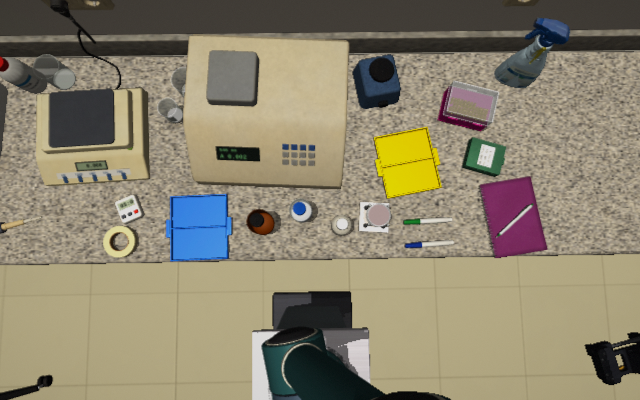

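View pics/side0.png

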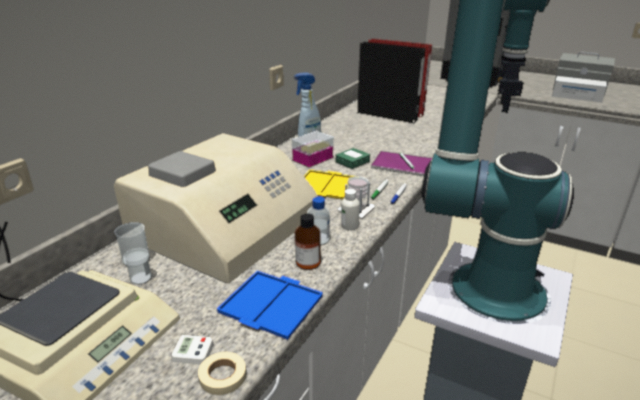

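```bash
cat > h.py <<'E'
from bench import *
import numpy as np, cv2
from scipy.optimize import minimize
def cyl(r,z0,z1):
    a=np.linspace(0,2*np.pi,40,endpoint=False)
    return np.vstack([np.c_[r*np.cos(a),r*np.sin(a),0*a+z] for z in(z0,z1)])
def box(x,y,z0,z1): return np.array([[i*x/2,j*y/2,z] for i in(-1,1) for j in(-1,1) for z in(z0,z1)])
tray=np.vstack([box(180,158,0,13),box(50,180,9,13)])/1e3
M={"blue_tray":tray,"yellow_tray":tray,
"dispenser":box(84,84,0,10)/1e3,"dish_top":cyl(30,83,97)/1e3,
"amber_bottle":np.vstack([cyl(32,0,95),cyl(17,117,137)])/1e3,
"white_bottle":np.vstack([cyl(26,0,75),cyl(15,92,112)])/1e3,
"clear_bottle":np.vstack([cyl(30,0,85),cyl(16,107,127)])/1e3,
"blue_marker_mid":box(17,135,0,16)/1e3,"green_marker":box(17,135,0,16)/1e3}
def proj(c,P):
    R=c["extrinsics"]; q=P@R[:3,:3].T+R[:3,3]; q=q@c["mtx"].T; return q[:,:2]/q[:,2:]
def ray(c,px,z):
    R=c["extrinsics"]; d=R[:3,:3].T@np.linalg.inv(c["mtx"])@[px[0],px[1],1]; o=-R[:3,:3].T@R[:3,3]
    return (o+d*(z-o[2])/d[2])[:2]
def place(P,p):
    c,s=np.cos(p[2]),np.sin(p[2]); return np.c_[P[:,0]*c-P[:,1]*s+p[0],P[:,0]*s+P[:,1]*c+p[1],P[:,2]]
K=6
def rend(pts):
    m=np.zeros((400*K//1,640*K),np.uint8); cv2.fillConvexPoly(m,cv2.convexHull(np.round((pts+.5)*K).astype(np.int32)),1); return m
def find(name,cam="top",P=None,z0=0.0,hull=True):
    """best-IoU pose (x,y,yaw), IoU, confidence, mask"""
    P=M[name] if P is None else P
    r=trace(cam,name)
    if not r: return None
    m=r[0]["pixels"].astype(np.uint8); n,l,st,_=cv2.connectedComponentsWithStats(m)
    m=(l==1+np.argmax(st[1:,4])).astype(np.uint8)
    c=get_calibration(cam); pts=np.argwhere(m)[:,::-1].astype(float)
    T=cv2.resize(m,None,fx=K,fy=K,interpolation=cv2.INTER_NEAREST)
    if hull:
        q=np.argwhere(T)[:,::-1].astype(np.int32); T=np.zeros_like(T); cv2.fillConvexPoly(T,cv2.convexHull(q),1)
    def f(p):
        A=rend(proj(c,place(P+[0,0,z0],p))); return -(A&T).sum()/(A|T).sum()
    x0=ray(c,pts.mean(0),P[:,2].mean()+z0)
    best=None
    for y in ([0] if np.ptp(P[:,0])==np.ptp(P[:,1])and len(P)>20 else np.arange(-1.5,1.6,.5)):
        b=minimize(f,[*x0,y],method="Nelder-Mead",options=dict(initial_simplex=np.array([*x0,y])+np.array([[0,0,0],[.01,0,0],[0,.01,0],[0,0,.2]]),maxiter=70,xatol=1e-4,fatol=1e-4))
        if best is None or b.fun<best.fun: best=b
    return best.x,-best.fun,r[0]["confidence"],m
E
cat > a.py <<'E'
from h import *
grab_frame("top")
for n in M:
    r=find(n)
    print(n, None if r is None else (np.round(r[0],4),round(r[1],3),round(r[2],2)))
E
time python3 a.py
```

```text
blue_tray (array([0.3161, 0.5065, 2.1667]), np.float64(-0.0), 0.65)
yellow_tray (array([ 0.7413, -0.0822, -7.1   ]), np.float64(-0.0), 0.56)
dispenser (array([ 0.3546, -0.1153, -0.7667]), np.float64(-0.0), 0.7)
dish_top (array([ 0.5129, -0.1553, -1.0222]), np.float64(-0.0), 0.72)
amber_bottle (array([ 0.5469,  0.1508, -1.8074]), np.float64(-0.0), 0.82)
white_bottle (array([ 0.4632, -0.0306, -0.9778]), np.float64(-0.0), 0.74)
clear_bottle (array([ 0.5112,  0.0985, -0.7333]), np.float64(-0.0), 0.73)
blue_marker_mid (array([ 0.3952, -0.2588, -2.2926]), np.float64(-0.0), 0.68)
green_marker (array([ 0.4629, -0.3347,  0.037 ]), np.float64(-0.0), 0.77)h.py:37: RuntimeWarning: overflow encountered in scalar negative
  A=rend(proj(c,place(P+[0,0,z0],p))); return -(A&T).sum()/(A|T).sum()

real	0m54.237s
user	0m44.601s
sys	0m2.269s
```

```bash
sed -i 's/return -(A&T).sum()\/(A|T).sum()/return -float((A\&T).sum())\/float((A|T).sum())/; s/^K=6/K=4/' h.py; python3 a.py; python3 -c "
from h import *
print(get_state()['time'])
s=grab_frame('side')
for n in ('dish_top','white_bottle','amber_bottle','dispenser','blue_tray'):
    r=find(n,'side')
    print(n, None if r is None else (np.round(r[0],4),round(r[1],3),round(r[2],2)))
"
```

```text
blue_tray (array([0.4367, 0.3058, 0.0245]), np.float64(0.969), 0.68)
yellow_tray (array([ 0.6119, -0.2826,  0.1877]), np.float64(0.966), 0.58)
dispenser (array([ 0.4564, -0.1823,  1.5153]), np.float64(0.765), 0.74)
dish_top (array([ 0.4305, -0.082 ,  0.0828]), np.float64(0.825), 0.68)
amber_bottle (array([0.4444, 0.1297, 0.2466]), np.float64(0.923), 0.62)
white_bottle (array([ 0.4328, -0.0866,  0.086 ]), np.float64(0.931), 0.89)
clear_bottle (array([0.4756, 0.0219, 0.0276]), np.float64(0.948), 0.59)
blue_marker_mid (array([ 0.3797, -0.3321,  0.0691]), np.float64(0.868), 0.64)
green_marker (array([ 0.4458, -0.3355,  0.0662]), np.float64(0.618), 0.63)
1.1
dish_top (array([ 0.4599, -0.1886,  0.019 ]), np.float64(0.962), 0.49)
white_bottle (array([ 0.436 , -0.0916,  0.0223]), np.float64(0.945), 0.79)
amber_bottle (array([0.4471, 0.1241, 0.1804]), np.float64(0.957), 0.86)
dispenser (array([ 0.4514, -0.234 , -0.3337]), np.float64(0.479), 0.75)
blue_tray (array([0.4382, 0.3045, 0.0351]), np.float64(0.982), 0.63)
```

```bash
python3 - <<'E'
from h import *
im=grab_frame("top"); c=get_calibration("top")
for r in trace("top","dish_top")[:4]: print(r["confidence"],r["centre"],r["pixels"].sum(), ray(c,r["centre"][::-1],.097))
r=trace("top","dispenser")[0]; print(r["centre"],r["pixels"].sum())
est={"blue_tray":(.4367,.3058,.0245),"yellow_tray":(.6119,-.2826,.1877),"dispenser":(.4564,-.1823,-.055),"dish_top":(.4599,-.1886,0),
"amber_bottle":(.4457,.127,0),"white_bottle":(.4344,-.089,0),"clear_bottle":(.4756,.0219,0),"blue_marker_mid":(.3797,-.3321,.069),"green_marker":(.4458,-.3355,.066)}
S=2.9; x0,y0=160,120
crop=cv2.resize(im[y0:y0+145,x0:x0+300],None,fx=2.65,fy=2.65,interpolation=cv2.INTER_CUBIC);S=2.65
for n,p in est.items():
    h=cv2.convexHull(((proj(c,place(M[n],p))+.5-[x0,y0])*S).astype(np.int32)); cv2.polylines(crop,[h],True,(255,0,255),1)
cv2.imwrite("pics/ov1.png",crop)
E
```

```text
0.64 [214.5, 378.4] 411 [ 0.4559642  -0.18220728]
[222.2, 365.8] 431
```

View pics/ov1.png

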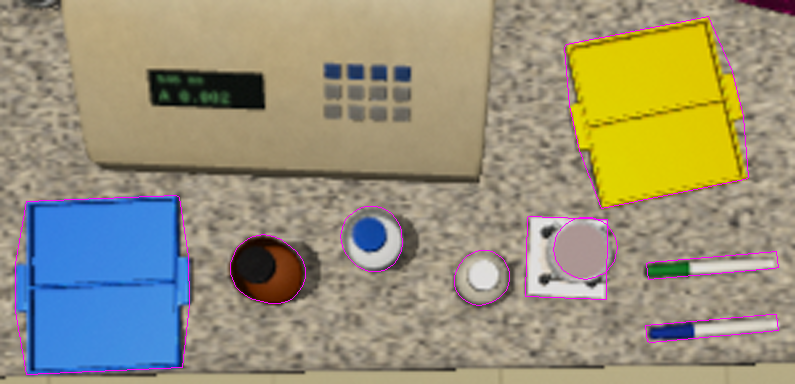

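```bash
cat > go.py <<'E'
"""go.py x y z yaw: shift/turn in tool axes to reach a tool-down pose whose tool x has the given world yaw"""
import sys, numpy as np, bench
from bench import *
from scipy.spatial.transform import Rotation as R
s=get_state(); x,y,z,w=map(float,sys.argv[1:5])
r=R.from_quat(s["ee_rot"]); t=R.from_rotvec([0,0,w])*R.from_rotvec([np.pi,0,0])
print("t",round(s["time"],2),"now",np.round(s["eef_pos"],4),"xyz",np.round(r.inv().apply(np.array([x,y,z])-s["eef_pos"]),4),"ang",np.round((r.inv()*t).as_rotvec(),3),"j",np.round(s["joint_positions"],2),"F",np.round(s["force"],1),"open",round(s["opening"],4))
E
python3 go.py .456 -.183 .17 1.516; python3 -c "
import bench;print([n for n in dir(bench) if n[0]!='_']);print(getattr(bench,'grip_depth',None))"
```

```text
t 1.55 now [ 0.157  -0.6565  0.2387] xyz [ 0.4009 -0.391   0.0687] ang [ 0.     0.    -1.281] j [-1.37  0.26  1.6   0.    1.27 -0.04] F [-0.9  1.  -0.4] open 0.0883
['PlanningError', 'get_calibration', 'get_state', 'grab_frame', 'grip_depth', 'hand_in', 'trace']
0.0187
```

```bash
J='python3 -m jog'; python3 -m jog '{"xyz":[[0.2,-0.195,0],[0.2,-0.195,0],[0.4,-0.391,0],[0.4,-0.391,0],[0.4,-0.391,0],[0.4,-0.391,0],[0.4,-0.391,0],[0.4,-0.391,0],[0.4,-0.391,0],[0.4,-0.391,0]],"angular":[[0,0,-1.281],[0,0,-1.281],[0,0,-1.281],[0,0,-1.281],[0,0,-1.281],[0,0,-1.281],[0,0,-1.281],[0,0,-1.281],[0,0,-1.281],[0,0,-1.281]],"fingers":[1,1,1,1,1,1,1,1,1,1]}'; python3 go.py .456 -.183 .14 1.516
```

```text
time: 2.38
eef_pos: [0.3797, -0.3021, 0.2391]
ee_rot: [0.735, 0.678, 0.0, 0.0]
force: [0.9, 0.1, 0.2]
opening: 0.0883
grip_force: 0.0
t 2.38 now [ 0.3797 -0.3021  0.2391] xyz [0.1249 0.0664 0.0991] ang [ 0.001  0.001 -0.025] j [-0.72 -0.1   2.    0.    1.25 -0.64] F [0.9 0.1 0.2] open 0.0883
```

```bash
python3 -m jog '{"xyz":[[0.125,0.066,0],[0.125,0.066,0],[0.125,0.066,0],[0.125,0.066,0.03],[0.125,0.066,0.09],[0.125,0.066,0.09],[0.125,0.066,0.09]],"angular":[[0,0,-0.025],[0,0,-0.025],[0,0,-0.025],[0,0,-0.025],[0,0,-0.025],[0,0,-0.025],[0,0,-0.025]],"fingers":[1,1,1,1,1,1,1]}'; python3 go.py .456 -.183 .087 1.516; python3 - <<'E'
from h import *
for n in("top","side"):
    im=grab_frame(n); c=get_calibration(n)
    u,v=proj(c,np.array([[.456,-.183,.1]]))[0].astype(int); a=im[max(0,v-60):v+60,u-75:u+75]
    cv2.imwrite(f"pics/d_{n}.png",cv2.resize(a,(600,480)) )
a=cv2.imread("pics/d_top.png");b=cv2.imread("pics/d_side.png")
cv2.imwrite("pics/d.png",cv2.resize(np.hstack([a,b]),(800,320)))
E
```

```text
time: 2.97
eef_pos: [0.4521, -0.1826, 0.1437]
ee_rot: [0.728, 0.686, -0.002, -0.004]
force: [-1.6, 0.7, -0.7]
opening: 0.088
grip_force: 0.0
t 2.97 now [ 0.4521 -0.1826  0.1437] xyz [-0.0003  0.0044  0.0567] ang [-0.009 -0.003 -0.005] j [-0.43 -0.    2.09 -0.    1.07 -0.38] F [-1.6  0.7 -0.7] open 0.088
```

View pics/d.png

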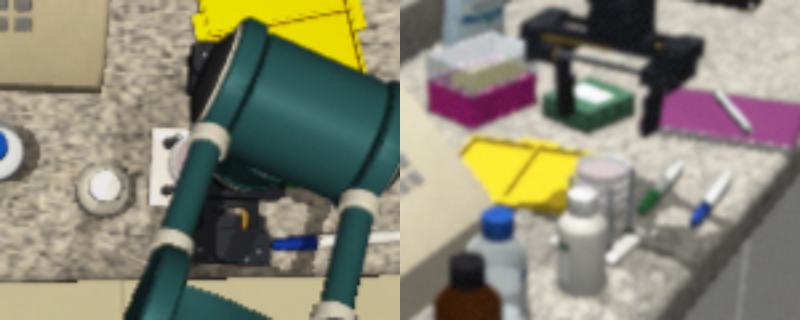

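```bash
python3 -m jog '{"xyz":[[-0.002,0.004,0.02],[-0.002,0.004,0.04],[-0.002,0.004,0.054],[-0.002,0.004,0.054],[-0.002,0.004,0.054]],"angular":[[-0.009,-0.003,0],[-0.009,-0.003,0],[-0.009,-0.003,0],[-0.009,-0.003,0],[-0.009,-0.003,0]],"fingers":[1,1,1,1,1]}'; python3 go.py .456 -.185 .087 1.516
```

```text
time: 3.48
eef_pos: [0.4604, -0.1882, 0.0963]
ee_rot: [0.729, 0.685, 0.002, 0.005]
force: [-0.7, 1.1, 0.3]
opening: 0.0883
grip_force: 0.0
t 3.48 now [ 0.4604 -0.1882  0.0963] xyz [ 0.0029 -0.0046  0.0093] ang [ 0.011  0.004 -0.007] j [-0.44  0.06  2.12  0.    0.95 -0.38] F [-0.7  1.1  0.3] open 0.0883
```

```bash
python3 -m jog '{"xyz":[[0.003,-0.004,0.009],[0.003,-0.004,0.009],[0.003,-0.004,0.009]],"angular":[[0.01,0.004,-0.007],[0.01,0.004,-0.007],[0.01,0.004,-0.007]],"fingers":[1,1,1]}'; python3 go.py .456 -.185 .087 1.516
```

```text
time: 3.73
eef_pos: [0.456, -0.1842, 0.0863]
ee_rot: [0.726, 0.688, 0.0, -0.0]
force: [-0.2, -0.9, 0.2]
opening: 0.0882
grip_force: 0.0
t 3.73 now [ 0.456  -0.1842  0.0863] xyz [-0.0008  0.     -0.0007] ang [-0.    -0.001  0.001] j [-0.43  0.07  2.13  0.    0.94 -0.38] F [-0.2 -0.9  0.2] open 0.0882
```

Close, then lift slowly.

```bash
python3 -m jog '{"xyz":[[0,0,0],[0,0,0],[0,0,0],[0,0,0],[0,0,0],[0,0,0]],"fingers":[0.5,0.5,0.5,0.5,0.5,0.5],"angular":[[0,0,0],[0,0,0],[0,0,0],[0,0,0],[0,0,0],[0,0,0]]}'
```

```text
time: 4.23
eef_pos: [0.4559, -0.1841, 0.0858]
ee_rot: [0.726, 0.688, 0.0, -0.001]
force: [-0.5, -0.7, 0.3]
opening: 0.0595
grip_force: 30.0
```

```bash
python3 -m jog '{"xyz":[[0,0,0],[0,0,0],[0,0,-0.01],[0,0,-0.03],[0,0,-0.06],[0,0,-0.06],[0,0,-0.06]],"fingers":[0.5,0.5,0.5,0.5,0.5,0.5,0.5],"angular":[[0,0,0],[0,0,0],[0,0,0],[0,0,0],[0,0,0],[0,0,0],[0,0,0]]}'; python3 go.py .569 -.291 .14 .188
```

```text
time: 4.82
eef_pos: [0.4574, -0.1849, 0.1482]
ee_rot: [0.726, 0.688, 0.001, 0.002]
force: [-0.3, 0.0, -0.0]
opening: 0.0595
grip_force: 30.0
t 4.82 now [ 0.4574 -0.1849  0.1482] xyz [-0.0999  0.1171  0.0087] ang [ 0.004 -0.002  1.329] j [-0.44 -0.01  2.08  0.    1.06 -0.38] F [-0.3  0.  -0. ] open 0.0595
```

```bash
python3 -m jog '{"xyz":[[-0.033,0.04,0],[-0.067,0.08,0],[-0.1,0.117,0],[-0.1,0.117,0],[-0.1,0.117,0],[-0.1,0.117,0],[-0.1,0.117,0],[-0.1,0.117,0],[-0.1,0.117,0],[-0.1,0.117,0]],"angular":[[0,0,1.329],[0,0,1.329],[0,0,1.329],[0,0,1.329],[0,0,1.329],[0,0,1.329],[0,0,1.329],[0,0,1.329],[0,0,1.329],[0,0,1.329]],"fingers":[0.5,0.5,0.5,0.5,0.5,0.5,0.5,0.5,0.5,0.5]}'; python3 -m jog '{"xyz":[[0,0,0],[0,0,0],[0,0,0]],"angular":[[0,0,0.08],[0,0,0.08],[0,0,0.08]],"fingers":[0.5,0.5,0.5]}'; python3 go.py .569 -.291 .010 .188; python3 - <<'E'
from h import *
im=grab_frame("side"); cv2.imwrite("pics/s2.png",im[100:300,200:500].repeat(2,0).repeat(2,1))
E
```

```text
time: 5.65
eef_pos: [0.5661, -0.2897, 0.1435]
ee_rot: [0.992, 0.13, -0.002, -0.002]
force: [0.2, 0.5, -0.8]
opening: 0.0597
grip_force: 30.0
time: 5.9
eef_pos: [0.5663, -0.2899, 0.144]
ee_rot: [0.996, 0.094, -0.001, -0.001]
force: [-0.9, 0.6, -1.1]
opening: 0.0596
grip_force: 30.0
t 5.9 now [ 0.5663 -0.2899  0.144 ] xyz [0.0028 0.002  0.134 ] ang [-0.003  0.003  0.001] j [-0.51  0.27  1.78  0.    1.1   0.87] F [-0.9  0.6 -1.1] open 0.0596
```

View pics/s2.png

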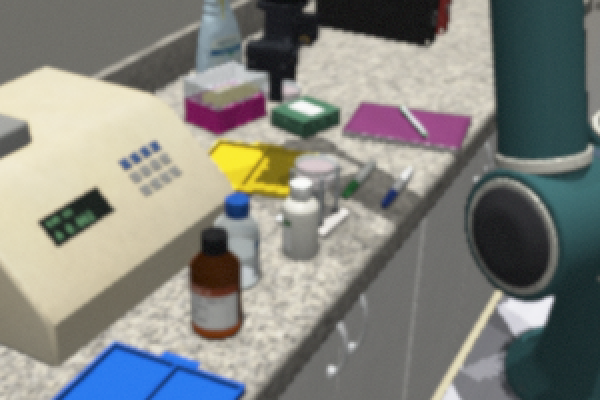

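```bash
python3 -m jog '{"xyz":[[0.003,0.002,0.04],[0.003,0.002,0.08],[0.003,0.002,0.11],[0.003,0.002,0.13],[0.003,0.002,0.134],[0.003,0.002,0.134],[0.003,0.002,0.134]],"angular":[[0,0,0],[0,0,0],[0,0,0],[0,0,0],[0,0,0],[0,0,0],[0,0,0]],"fingers":[0.5,0.5,0.5,0.5,0.5,0.5,0.5]}'; python3 go.py .569 -.291 .008 .188
```

```text
time: 6.53
eef_pos: [0.571, -0.2919, 0.0122]
ee_rot: [0.996, 0.094, -0.0, -0.0]
force: [-0.1, 1.0, -0.1]
opening: 0.0594
grip_force: 30.0
t 6.53 now [ 0.571  -0.2919  0.0122] xyz [-0.0018 -0.0013  0.0042] ang [-0.001  0.    -0.   ] j [-0.51  0.42  1.85  0.    0.87  0.87] F [-0.1  1.  -0.1] open 0.0594
```

```bash
python3 -m jog '{"xyz":[[-0.002,-0.001,0.004],[-0.002,-0.001,0.004],[-0.002,-0.001,0.004],[-0.002,-0.001,0.004],[-0.002,-0.001,0.004],[-0.002,-0.001,0.004],[-0.002,-0.001,0.004]],"angular":[[0,0,0],[0,0,0],[0,0,0],[0,0,0],[0,0,0],[0,0,0],[0,0,0]],"fingers":[0.5,0.5,0.5,0.85,0.85,0.85,0.85]}'; python3 -m jog '{"xyz":[[0,0,-0.03],[0,0,-0.07],[0,0,-0.11],[0,0,-0.15],[0,0,-0.19],[0,0,-0.19],[0,0,-0.19]],"angular":[[0,0,0],[0,0,0],[0,0,0],[0,0,0],[0,0,0],[0,0,0],[0,0,0]],"fingers":[0.85,0.85,0.85,0.85,0.85,0.85,1]}';  python3 go.py .4344 -.089 .22 1.4
```

```text
time: 7.12
eef_pos: [0.5685, -0.291, 0.0078]
ee_rot: [0.996, 0.093, -0.0, -0.0]
force: [-0.2, -0.2, -0.3]
opening: 0.075
grip_force: 0.0
time: 7.7
eef_pos: [0.5707, -0.2924, 0.2019]
ee_rot: [0.996, 0.093, 0.003, 0.002]
force: [-1.0, -0.9, -0.2]
opening: 0.0799
grip_force: 0.0
t 7.7 now [ 0.5707 -0.2924  0.2019] xyz [-0.096  -0.2251 -0.0195] ang [ 0.007 -0.002 -1.213] j [-0.51  0.22  1.73  0.    1.19  0.87] F [-1.  -0.9 -0.2] open 0.0799
```

```bash
python3 -m jog '{"xyz":[[-0.015,-0.035,-0.01],[-0.031,-0.072,-0.018],[-0.047,-0.11,-0.018],[-0.063,-0.147,-0.018],[-0.079,-0.184,-0.018],[-0.096,-0.225,-0.018],[-0.096,-0.225,-0.018],[-0.096,-0.225,-0.018],[-0.096,-0.225,-0.018],[-0.096,-0.225,-0.018]],"angular":[[0,0,-1.213],[0,0,-1.213],[0,0,-1.213],[0,0,-1.213],[0,0,-1.213],[0,0,-1.213],[0,0,-1.213],[0,0,-1.213],[0,0,-1.213],[0,0,-1.213]],"fingers":[1,1,1,1,1,1,1,1,1,1]}'; python3 - <<'E'
from h import *
im=grab_frame("top")
for cam in("top","side"):
    im=grab_frame(cam)
    for n in ("white_bottle","amber_bottle"):
        r=find(n,cam); print(cam,n,None if r is None else (np.round(r[0],4),round(r[1],3)))
r=trace("top","dish_top"); c=get_calibration("top")
for q in r: print("dish",q["confidence"],ray(c,q["centre"][::-1],.018))
cv2.imwrite("pics/s3.png",im[100:300,200:500].repeat(2,0).repeat(2,1))
E
python3 go.py .4344 -.089 .14 1.4
```

```text
time: 8.53
eef_pos: [0.4307, -0.0871, 0.2135]
ee_rot: [0.763, 0.647, -0.001, -0.002]
force: [-0.4, 0.9, -0.0]
opening: 0.0883
grip_force: 0.0
top white_bottle (array([ 0.4769,  0.0244, -0.0144]), np.float64(0.737))
top amber_bottle (array([ 0.4454,  0.1295, -0.0436]), np.float64(0.949))
side white_bottle (array([ 0.4366, -0.0917, -0.112 ]), np.float64(0.946))
side amber_bottle (array([0.4476, 0.1256, 0.2668]), np.float64(0.961))
dish 0.84 [ 0.56601655 -0.28394307]
t 8.93 now [ 0.4321 -0.088   0.2153] xyz [-0.0007  0.0025  0.0753] ang [-0.002 -0.001 -0.001] j [-0.26 -0.17  2.1   0.    1.21 -0.09] F [-0.6  0.2 -0.3] open 0.0882
```

View pics/s3.png

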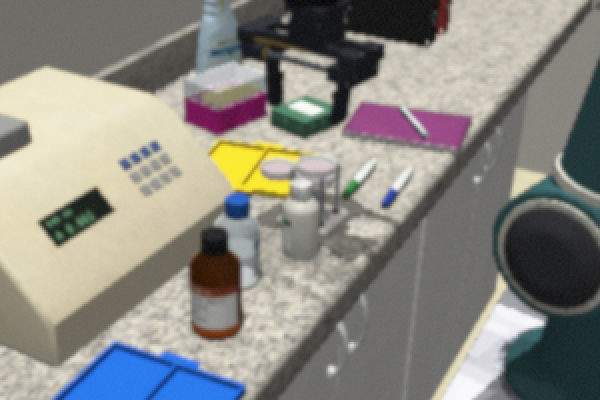

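```bash
python3 -m jog '{"xyz":[[-0.002,0.003,0.04],[-0.002,0.003,0.08],[-0.002,0.003,0.11],[-0.002,0.003,0.123],[-0.002,0.003,0.123],[-0.002,0.003,0.123]],"angular":[[0,0,0],[0,0,0],[0,0,0],[0,0,0],[0,0,0],[0,0,0]],"fingers":[1,1,1,1,1,1]}'; python3 go.py .4355 -.090 .091 1.4
```

```text
time: 9.43
eef_pos: [0.4343, -0.0902, 0.0922]
ee_rot: [0.765, 0.644, -0.001, -0.002]
force: [0.1, 0.6, 0.4]
opening: 0.0882
grip_force: 0.0
t 9.43 now [ 0.4343 -0.0902  0.0922] xyz [0.0004 0.0012 0.0012] ang [-0.003 -0.001 -0.001] j [-0.26 -0.03  2.22  0.    0.95 -0.09] F [0.1 0.6 0.4] open 0.0882
```

```bash
python3 -m jog '{"xyz":[[0,0.001,0.001],[0,0.001,0.001],[0,0.001,0.001],[0,0.001,0.001],[0,0.001,0.001],[0,0.001,0.001],[0,0.001,0.001],[0,0.001,0.001],[0,0.001,0.001],[0,0.001,0.001]],"angular":[[0,0,0],[0,0,0],[0,0,0],[0,0,0],[0,0,0],[0,0,0],[0,0,0],[0,0,0],[0,0,0],[0,0,0]],"fingers":[0.2,0.2,0.2,0.2,0.2,0.2,0.2,0.2,0.2,0.2]}'
```

```text
time: 10.27
eef_pos: [0.4357, -0.0904, 0.0917]
ee_rot: [0.765, 0.644, -0.0, -0.001]
force: [-0.8, 1.1, 1.3]
opening: 0.0334
grip_force: 26.8
```

```bash
python3 -m jog '{"xyz":[[0,0,-0.01],[0,0,-0.04],[0,0,-0.08],[0,0,-0.12],[0,0,-0.14],[0,0,-0.14],[0,0,-0.14],[0,0,-0.14]],"angular":[[0,0,0],[0,0,0],[0,0,0],[0,0,0],[0,0,0],[0,0,0],[0,0,0],[0,0,0]],"fingers":[0.2,0.2,0.2,0.2,0.2,0.2,0.2,0.2]}'; python3 go.py .655 -.274 .23 1.4
```

```text
time: 10.93
eef_pos: [0.4349, -0.0903, 0.2305]
ee_rot: [0.765, 0.644, -0.001, -0.002]
force: [0.1, 0.4, -2.0]
opening: 0.0333
grip_force: 26.3
t 10.93 now [ 0.4349 -0.0903  0.2305] xyz [-0.1436  0.2481 -0.0005] ang [-0.003 -0.001 -0.   ] j [-0.26 -0.18  2.08  0.    1.24 -0.09] F [ 0.1  0.4 -2. ] open 0.0333
```

```bash
python3 -m jog '{"xyz":[[-0.01,0.015,0],[-0.025,0.043,0],[-0.043,0.074,0],[-0.061,0.105,0],[-0.079,0.136,0],[-0.097,0.167,0],[-0.115,0.2,0],[-0.13,0.226,0],[-0.14,0.242,0],[-0.144,0.248,0]],"angular":[[0,0,0],[0,0,0],[0,0,0],[0,0,0],[0,0,0],[0,0,0],[0,0,0],[0,0,0],[0,0,0],[0,0,0]],"fingers":[0.2,0.2,0.2,0.2,0.2,0.2,0.2,0.2,0.2,0.2]}';  python3 - <<'E'
from h import *
im=grab_frame("side"); im=grab_frame("side"); cv2.imwrite("pics/s4.png",im[60:260,250:450].repeat(2,0).repeat(2,1))
r=find("white_bottle","side",z0=.138); print(np.round(r[0],4),r[1])
E
python3 go.py .655 -.274 .098 1.4
```

```text
time: 11.77
eef_pos: [0.656, -0.276, 0.2267]
ee_rot: [0.765, 0.644, -0.001, -0.003]
force: [0.7, -0.6, -2.3]
opening: 0.0332
grip_force: 26.3
[ 0.6571 -0.2731  0.4678] 0.9308324768756423
t 11.92 now [ 0.6544 -0.274   0.2284] xyz [-0.0002  0.0014  0.1304] ang [-0.006 -0.002 -0.001] j [-0.43  0.34  1.53  0.    1.28 -0.26] F [-0.3 -0.2 -1.5] open 0.0329
```

View pics/s4.png

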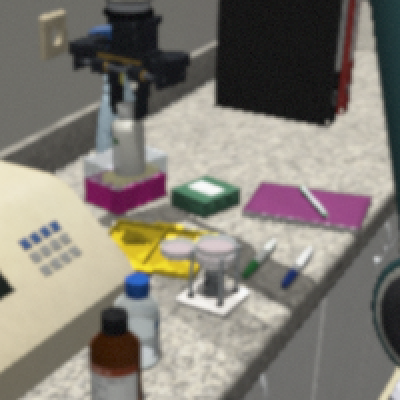

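```bash
python3 -m jog '{"xyz":[[0,0.001,0.03],[0,0.001,0.06],[0,0.001,0.09],[0,0.001,0.11],[0,0.001,0.12],[0,0.001,0.127],[0,0.001,0.129],[0,0.001,0.129]],"angular":[[0,0,0],[0,0,0],[0,0,0],[0,0,0],[0,0,0],[0,0,0],[0,0,0],[0,0,0]],"fingers":[0.2,0.2,0.2,0.2,0.2,0.2,0.2,0.2]}'; python3 go.py .655 -.274 .096 1.4
```

```text
time: 12.58
eef_pos: [0.6569, -0.2745, 0.1032]
ee_rot: [0.765, 0.644, 0.0, -0.0]
force: [0.3, -0.5, -1.0]
opening: 0.0334
grip_force: 26.3
t 12.58 now [ 0.6569 -0.2745  0.1032] xyz [ 0.0002 -0.0019  0.0072] ang [-0.    -0.001  0.   ] j [-0.43  0.43  1.64  0.    1.07 -0.26] F [ 0.3 -0.5 -1. ] open 0.0334
```

```bash
python3 -m jog '{"xyz":[[0,-0.001,0.002],[0,-0.001,0.004],[0,-0.001,0.006],[0,-0.001,0.006],[0,-0.001,0.006]],"angular":[[0,0,0],[0,0,0],[0,0,0],[0,0,0],[0,0,0]],"fingers":[0.2,0.2,0.2,0.2,0.2]}'; python3 go.py .655 -.274 .096 1.4
```

```text
time: 13.0
eef_pos: [0.6558, -0.2747, 0.0967]
ee_rot: [0.765, 0.644, 0.0, -0.001]
force: [-0.1, -0.2, -1.0]
opening: 0.033
grip_force: 26.3
t 13.0 now [ 0.6558 -0.2747  0.0967] xyz [ 0.0005 -0.0009  0.0007] ang [-0.001 -0.001 -0.   ] j [-0.43  0.44  1.64  0.    1.06 -0.26] F [-0.1 -0.2 -1. ] open 0.033
```

```bash
python3 -m jog '{"xyz":[[0,0,0.001],[0,0,0.001],[0,0,0.001],[0,0,0.001],[0,0,0.001],[0,0,0.001],[0,0,0.001]],"angular":[[0,0,0],[0,0,0],[0,0,0],[0,0,0],[0,0,0],[0,0,0],[0,0,0]],"fingers":[0.2,0.3,0.5,0.75,0.75,0.75,0.75]}'; python3 -m jog '{"xyz":[[0,0,-0.02],[0,0,-0.06],[0,0,-0.1],[0,0,-0.12],[0,0,-0.12],[0,0,-0.12]],"angular":[[0,0,0],[0,0,0],[0,0,0],[0,0,0],[0,0,0],[0,0,0]],"fingers":[0.75,0.75,0.75,0.75,0.6,0.6]}';  python3 go.py .380 -.333 .22 1.64
```

```text
time: 13.58
eef_pos: [0.6558, -0.2745, 0.0954]
ee_rot: [0.765, 0.644, -0.0, -0.001]
force: [0.2, 0.4, 0.2]
opening: 0.0642
grip_force: 0.0
time: 14.08
eef_pos: [0.657, -0.2752, 0.2179]
ee_rot: [0.765, 0.644, 0.001, 0.001]
force: [0.2, 0.4, -0.8]
opening: 0.0543
grip_force: 0.0
t 14.08 now [ 0.657  -0.2752  0.2179] xyz [-0.1041 -0.2631 -0.0029] ang [ 0.003  0.001 -0.24 ] j [-0.43  0.34  1.54  0.    1.25 -0.26] F [ 0.2  0.4 -0.8] open 0.0543
```

```bash
python3 -m jog '{"xyz":[[-0.012,-0.03,0],[-0.027,-0.068,0],[-0.042,-0.106,0],[-0.057,-0.144,0],[-0.072,-0.182,0],[-0.087,-0.22,0.01],[-0.104,-0.262,0.04],[-0.104,-0.262,0.08],[-0.104,-0.262,0.12],[-0.104,-0.262,0.12]],"angular":[[0,0,-0.1],[0,0,-0.24],[0,0,-0.24],[0,0,-0.24],[0,0,-0.24],[0,0,-0.24],[0,0,-0.24],[0,0,-0.24],[0,0,-0.24],[0,0,-0.24]],"fingers":[0.6,0.6,0.6,0.6,0.6,0.6,0.6,0.6,0.6,0.6]}'; python3 - <<'E'
from h import *
im=grab_frame("side"); im=grab_frame("side"); cv2.imwrite("pics/s5.png",im[100:300,260:460].repeat(3,0).repeat(3,1))
for n in("white_bottle","blue_marker_mid"):
    r=find(n,"side",z0=.004*(n[0]=="w")); print(n,np.round(r[0],4),r[1])
E
python3 go.py .380 -.333 .004 1.64
```

```text
time: 14.92
eef_pos: [0.3728, -0.3271, 0.0866]
ee_rot: [0.683, 0.73, 0.0, -0.009]
force: [-0.4, 1.2, -0.2]
opening: 0.053
grip_force: 0.0
white_bottle [ 0.6589 -0.2772 -0.1309] 0.9104068428555763
blue_marker_mid [ 0.3817 -0.3486  0.1481] 0.543757292882147
t 15.12 now [ 0.3807 -0.3328  0.0964] xyz [-0.0002 -0.0007  0.0924] ang [-0.    -0.001  0.   ] j [-0.77  0.08  2.1   0.    0.96 -0.84] F [-0.3 -0.8 -0.5] open 0.0531
```

View pics/s5.png

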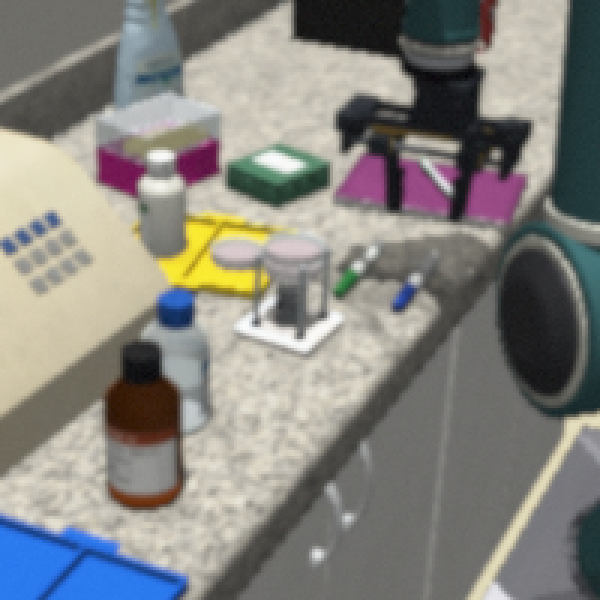

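```bash
python3 -m jog '{"xyz":[[0,0,0.02],[0,0,0.05],[0,0,0.075],[0,0,0.085],[0,0,0.09],[0,0,0.09],[0,0,0.09]],"angular":[[0,0,0],[0,0,0],[0,0,0],[0,0,0],[0,0,0],[0,0,0],[0,0,0]],"fingers":[0.6,0.6,0.6,0.6,0.6,0.6,0.6]}'; python3 go.py .380 -.333 .004 1.64
```

```text
time: 15.7
eef_pos: [0.3812, -0.3334, 0.0072]
ee_rot: [0.682, 0.731, 0.0, 0.001]
force: [0.8, -1.0, 0.2]
opening: 0.0529
grip_force: 0.0
t 15.7 now [ 0.3812 -0.3334  0.0072] xyz [ 0.0005 -0.0012  0.0032] ang [0.001 0.001 0.   ] j [-0.77  0.21  2.15  0.    0.78 -0.84] F [ 0.8 -1.   0.2] open 0.0529
```

```bash
python3 -m jog '{"xyz":[[0,-0.001,0.002],[0,-0.001,0.002],[0,-0.001,0.002],[0,-0.001,0.002],[0,-0.001,0.002],[0,-0.001,0.002],[0,-0.001,0.002],[0,-0.001,0.002]],"angular":[[0,0,0],[0,0,0],[0,0,0],[0,0,0],[0,0,0],[0,0,0],[0,0,0],[0,0,0]],"fingers":[0.6,0.05,0.05,0.05,0.05,0.05,0.05,0.05]}'; python3 go.py .380 -.333 .004 1.64
```

```text
time: 16.37
eef_pos: [0.3787, -0.3325, 0.0037]
ee_rot: [0.682, 0.731, 0.0, -0.001]
force: [-1.3, 0.3, 1.4]
opening: 0.0145
grip_force: 30.0
t 16.37 now [ 0.3787 -0.3325  0.0037] xyz [-0.0006  0.0012 -0.0003] ang [-0.001 -0.001 -0.   ] j [-0.77  0.22  2.15  0.    0.77 -0.84] F [-1.3  0.3  1.4] open 0.0145
```

```bash
python3 -m jog '{"xyz":[[0,0,-0.02],[0,0,-0.06],[0,0,-0.1],[0,0,-0.14],[0,0,-0.18],[0,0,-0.2],[0,0,-0.2],[0,0,-0.2]],"angular":[[0,0,0],[0,0,0],[0,0,0],[0,0,0],[0,0,0],[0,0,0],[0,0,0],[0,0,0]],"fingers":[0.05,0.05,0.05,0.05,0.05,0.05,0.05,0.05]}'; python3 go.py .43 0 .2 1.61
```

```text
time: 17.03
eef_pos: [0.3797, -0.3333, 0.2052]
ee_rot: [0.682, 0.731, 0.0, 0.001]
force: [0.3, -0.6, -0.4]
opening: 0.0145
grip_force: 30.0
t 17.03 now [ 0.3797 -0.3333  0.2052] xyz [0.3291 0.0732 0.0048] ang [0.002 0.002 0.03 ] j [-0.77 -0.04  2.    0.    1.18 -0.84] F [ 0.3 -0.6 -0.4] open 0.0145
```

```bash
python3 -m jog '{"xyz":[[0.02,0.005,0],[0.056,0.013,0],[0.092,0.021,0],[0.128,0.029,0],[0.164,0.037,0],[0.2,0.045,0],[0.236,0.053,0],[0.27,0.061,0],[0.3,0.068,0],[0.329,0.073,0]],"angular":[[0,0,0.03],[0,0,0.03],[0,0,0.03],[0,0,0.03],[0,0,0.03],[0,0,0.03],[0,0,0.03],[0,0,0.03],[0,0,0.03],[0,0,0.03]],"fingers":[0.05,0.05,0.05,0.05,0.05,0.05,0.05,0.05,0.05,0.05]}'; python3 go.py .393 .304 .2 1.60
```

```text
time: 17.87
eef_pos: [0.4274, 0.0026, 0.2012]
ee_rot: [0.693, 0.721, -0.001, -0.002]
force: [-0.1, 0.5, -0.6]
opening: 0.0142
grip_force: 30.0
t 17.87 now [0.4274 0.0026 0.2012] xyz [ 0.3025 -0.0224  0.0018] ang [-0.005 -0.002  0.01 ] j [-0.05 -0.19  2.14  0.    1.19 -0.09] F [-0.1  0.5 -0.6] open 0.0142
```

```bash
python3 -m jog '{"xyz":[[0.036,-0.003,0],[0.072,-0.006,0],[0.108,-0.009,0],[0.144,-0.011,0],[0.18,-0.014,0],[0.216,-0.017,0],[0.25,-0.02,0],[0.28,-0.022,0],[0.302,-0.024,0],[0.302,-0.024,0]],"angular":[[0,0,0.01],[0,0,0.01],[0,0,0.01],[0,0,0.01],[0,0,0.01],[0,0,0.01],[0,0,0.01],[0,0,0.01],[0,0,0.01],[0,0,0.01]],"fingers":[0.05,0.05,0.05,0.05,0.05,0.05,0.05,0.05,0.05,0.05]}'; python3 - <<'E'
from h import *
im=grab_frame("side"); im=grab_frame("side"); cv2.imwrite("pics/s6.png",im[100:350,180:430].repeat(2,0).repeat(2,1))
E
python3 go.py .393 .304 .009 1.60
```

```text
time: 18.7
eef_pos: [0.3913, 0.304, 0.2014]
ee_rot: [0.695, 0.719, -0.002, -0.002]
force: [-0.3, 0.4, -0.3]
opening: 0.0146
grip_force: 30.0
t 18.8 now [0.3918 0.3009 0.2016] xyz [0.0034 0.0023 0.1926] ang [-0.005  0.002  0.002] j [ 0.6  -0.05  2.02  0.    1.18  0.57] F [ 0.8  0.3 -0.2] open 0.0146
```

View pics/s6.png

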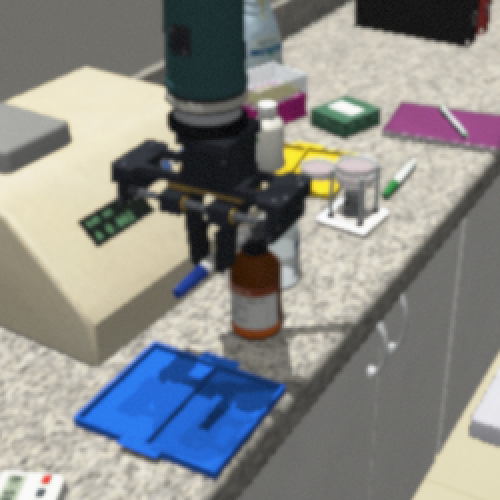

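```bash
python3 -m jog '{"xyz":[[0.002,0.002,0.03],[0.002,0.002,0.07],[0.002,0.002,0.11],[0.002,0.002,0.14],[0.002,0.002,0.16],[0.002,0.002,0.16],[0.002,0.002,0.16]],"angular":[[0,0,0],[0,0,0],[0,0,0],[0,0,0],[0,0,0],[0,0,0],[0,0,0]],"fingers":[0.05,0.05,0.05,0.05,0.05,0.05,0.05]}'; python3 - <<'E'
from h import *
im=grab_frame("side"); r=find("blue_marker_mid","side",z0=.038); c=get_calibration("side")
ys,xs=np.nonzero(r[3]); print(np.round(r[0],4),r[1],len(xs))
# far blue end & other end by projecting known line: print extreme pixels and model ends
i=np.argmin(xs); print("min col px",xs[i],ys[i]); i=np.argmax(xs); print("max col",xs[i],ys[i])
for y in(.304-.0675,.304,.304+.0675): print(y,proj(c,np.array([[.393,y,.046]])))
cv2.imwrite("pics/s7.png",cv2.resize(im[180:350,200:340],None,fx=4,fy=3.5))
E
python3 go.py .393 .304 .009 1.60
```

```text
time: 19.38
eef_pos: [0.3937, 0.3013, 0.0425]
ee_rot: [0.697, 0.717, -0.002, -0.001]
force: [0.6, 0.6, 0.0]
opening: 0.0144
grip_force: 30.0
[0.4026 0.3018 0.2216] 0.3786876907426246 167
min col px 270 307
max col 287 289
0.2365 [[303.10623434 277.16122672]]
0.304 [[287.1617986  293.74751448]]
0.3715 [[269.56772433 312.04984786]]
t 19.48 now [0.3962 0.3035 0.0454] xyz [ 0.0005 -0.0032  0.0364] ang [ 0.001 -0.002 -0.001] j [0.6  0.14 2.15 0.   0.85 0.57] F [ 0.8 -0.2  0.3] open 0.0149
```

View pics/s7.png

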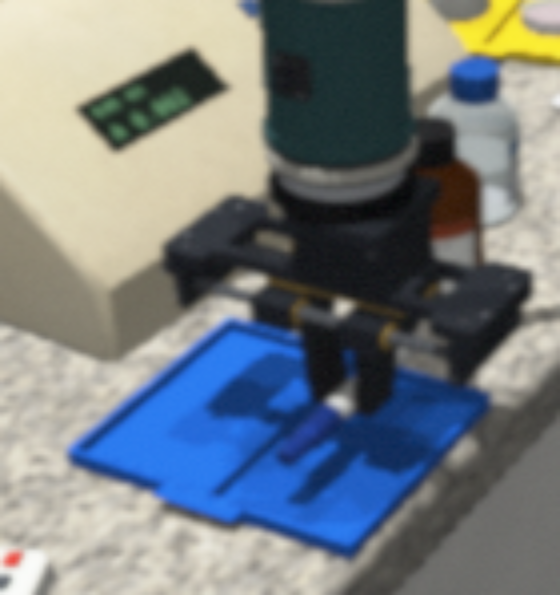

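```bash
python3 -m jog '{"xyz":[[0.001,-0.003,0.012],[0.001,-0.003,0.024],[0.001,-0.003,0.033],[0.001,-0.003,0.036],[0.001,-0.003,0.036],[0.001,-0.003,0.036]],"angular":[[0,0,0],[0,0,0],[0,0,0],[0,0,0],[0,0,0],[0,0,0]],"fingers":[0.05,0.05,0.05,0.05,0.05,0.05]}'; python3 go.py .393 .304 .0085 1.60
```

```text
time: 19.98
eef_pos: [0.3926, 0.305, 0.009]
ee_rot: [0.697, 0.717, 0.001, -0.001]
force: [-0.5, 0.1, 0.2]
opening: 0.0146
grip_force: 30.0
t 19.98 now [0.3926 0.305  0.009 ] xyz [-0.001   0.0003  0.0005] ang [ 0.    -0.002 -0.   ] j [0.61 0.2  2.17 0.   0.78 0.58] F [-0.5  0.1  0.2] open 0.0146
```

```bash
python3 -m jog '{"xyz":[[0,0,0.001],[0,0,0.001],[0,0,0.001],[0,0,0.001],[0,0,0.001],[0,0,-0.03],[0,0,-0.07],[0,0,-0.11],[0,0,-0.15],[0,0,-0.19]],"angular":[[0,0,0],[0,0,0],[0,0,0],[0,0,0],[0,0,0],[0,0,0],[0,0,0],[0,0,0],[0,0,0],[0,0,0]],"fingers":[0.05,0.4,0.4,0.4,0.4,0.4,0.4,0.4,0.4,0.4]}'; python3 -m jog '{"xyz":[[0,0,-0.02],[0,0,-0.02],[0,0,-0.02]],"angular":[[0,0,0],[0,0,0],[0,0,0]],"fingers":[1,1,1]}'; python3 go.py .446 .1275 .22 1.85
```

```text
time: 20.82
eef_pos: [0.3918, 0.3041, 0.2001]
ee_rot: [0.697, 0.717, -0.0, -0.001]
force: [0.4, 0.3, 0.2]
opening: 0.0351
grip_force: 0.0
time: 21.07
eef_pos: [0.3931, 0.305, 0.22]
ee_rot: [0.697, 0.717, 0.002, -0.0]
force: [0.1, 0.2, -0.1]
opening: 0.0532
grip_force: 0.0
t 21.07 now [0.3931 0.305  0.22  ] xyz [-0.179   0.0477 -0.0005] ang [ 0.003 -0.003 -0.25 ] j [ 0.61 -0.06  2.    0.    1.2   0.58] F [ 0.1  0.2 -0.1] open 0.0532
```

```bash
python3 -m jog '{"xyz":[[-0.03,0.008,0],[-0.06,0.016,0],[-0.09,0.024,0],[-0.12,0.032,0],[-0.15,0.04,0],[-0.179,0.048,0],[-0.179,0.048,0],[-0.179,0.048,0],[-0.179,0.048,0],[-0.179,0.048,0]],"angular":[[0,0,-1.24],[0,0,-1.24],[0,0,-1.24],[0,0,-1.24],[0,0,-1.24],[0,0,-1.24],[0,0,-1.24],[0,0,-1.24],[0,0,-1.24],[0,0,-1.24]],"fingers":[1,1,1,1,1,1,1,1,1,1]}'; python3 - <<'E'
from h import *
c=get_calibration("top"); im=grab_frame("top");im=grab_frame("top")
r=find("blue_marker_mid"); 
if r: 
    r2=find("blue_marker_mid",z0=.004); print(np.round(r2[0],4),r2[1])
cv2.imwrite("pics/t2.png",cv2.resize(im[150:280,150:310],None,fx=4,fy=4))
im=grab_frame("side"); r=find("amber_bottle","side"); print(np.round(r[0],4),r[1])
E
python3 go.py .446 .127 .113 2.84
```

```text
time: 21.9
eef_pos: [0.4438, 0.126, 0.215]
ee_rot: [0.159, 0.987, -0.001, -0.003]
force: [-0.4, 0.3, 0.5]
opening: 0.0881
grip_force: 0.0
[0.3961 0.2415 0.0545] 0.4486786671773267
[0.4476 0.1237 0.2424] 0.9486206258100351
t 22.2 now [0.4448 0.1269 0.2169] xyz [-0.0014  0.0006  0.1039] ang [-0.    -0.003 -0.025] j [ 0.22 -0.13  2.06  0.    1.21 -1.02] F [-0.5  0.6 -0.6] open 0.0881
```

View pics/t2.png

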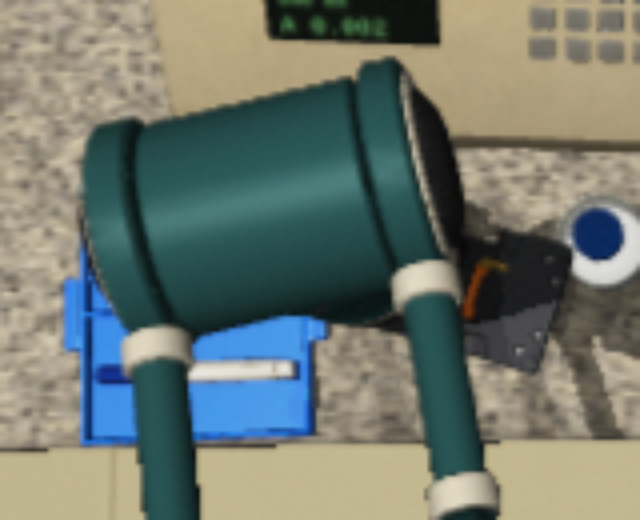

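```bash
python3 -m jog '{"xyz":[[-0.001,0.001,0.03],[-0.001,0.001,0.06],[-0.001,0.001,0.085],[-0.001,0.001,0.1],[-0.001,0.001,0.1],[-0.001,0.001,0.1]],"angular":[[0,0,0],[0,0,0],[0,0,0],[0,0,0],[0,0,0],[0,0,0]],"fingers":[1,1,1,1,1,1]}'; python3 go.py .446 .127 .116 2.84
```

```text
time: 22.7
eef_pos: [0.4457, 0.1275, 0.1171]
ee_rot: [0.162, 0.987, -0.0, -0.002]
force: [0.2, 0.3, 0.2]
opening: 0.0883
grip_force: 0.0
t 22.7 now [0.4457 0.1275 0.1171] xyz [-0.0005 -0.0004  0.0011] ang [-0.001 -0.003 -0.024] j [ 0.22 -0.02  2.16  0.    1.01 -1.02] F [0.2 0.3 0.2] open 0.0883
```

```bash
python3 -m jog '{"xyz":[[0,0,0.001],[0,0,0.001],[0,0,0.001],[0,0,0.001],[0,0,0.001],[0,0,0.001],[0,0,0.001],[0,0,0.001],[0,0,0.001],[0,0,0.001]],"angular":[[0,0,0],[0,0,0],[0,0,0],[0,0,0],[0,0,0],[0,0,0],[0,0,0],[0,0,0],[0,0,0],[0,0,0]],"fingers":[0.2,0.2,0.2,0.2,0.2,0.2,0.2,0.2,0.2,0.2]}'; python3 -m jog '{"xyz":[[0,0,-0.01],[0,0,-0.03],[0,0,-0.06],[0,0,-0.08],[0,0,-0.09],[0,0,-0.09],[0,0,-0.09]],"angular":[[0,0,0],[0,0,0],[0,0,0],[0,0,0],[0,0,0],[0,0,0],[0,0,0]],"fingers":[0.2,0.2,0.2,0.2,0.2,0.2,0.2]}'; python3 go.py .480 .306 .206 2.84
```

```text
time: 23.53
eef_pos: [0.4466, 0.1277, 0.1169]
ee_rot: [0.161, 0.987, 0.001, -0.001]
force: [0.6, 0.9, -0.2]
opening: 0.0366
grip_force: 27.0
time: 24.12
eef_pos: [0.4465, 0.1274, 0.2068]
ee_rot: [0.161, 0.987, 0.0, -0.0]
force: [-0.2, 0.4, -3.3]
opening: 0.0371
grip_force: 26.4
t 24.12 now [0.4465 0.1274 0.2068] xyz [0.0251 0.18   0.001 ] ang [ 0.001 -0.001 -0.023] j [ 0.22 -0.12  2.07  0.    1.19 -1.02] F [-0.2  0.4 -3.3] open 0.0371
```

```bash
python3 -m jog '{"xyz":[[0.002,0.015,0],[0.005,0.04,0],[0.009,0.065,0],[0.013,0.09,0],[0.016,0.115,0],[0.019,0.14,0],[0.022,0.16,0],[0.024,0.174,0],[0.025,0.18,0],[0.025,0.18,0]],"angular":[[0,0,0],[0,0,0],[0,0,0],[0,0,0],[0,0,0],[0,0,0],[0,0,0],[0,0,0],[0,0,0],[0,0,0]],"fingers":[0.2,0.2,0.2,0.2,0.2,0.2,0.2,0.2,0.2,0.2]}'; python3 - <<'E'
from h import *
im=grab_frame("side"); im=grab_frame("side"); cv2.imwrite("pics/s8.png",im[100:350,180:430].repeat(2,0).repeat(2,1))
r=find("amber_bottle","side",z0=.09); print(np.round(r[0],4),r[1])
E
python3 go.py .480 .306 .122 2.84
```

```text
time: 24.95
eef_pos: [0.4796, 0.3065, 0.2055]
ee_rot: [0.161, 0.987, -0.0, -0.002]
force: [0.3, 0.1, -3.9]
opening: 0.0366
grip_force: 26.4
[ 0.4799  0.3022 -0.0276] 0.9182440867834126
t 25.1 now [0.4798 0.305  0.2065] xyz [-0.      0.0011  0.0845] ang [-0.001 -0.002 -0.023] j [ 0.52  0.09  1.87  0.    1.19 -0.72] F [ 0.1  0.2 -3.2] open 0.0363
```

View pics/s8.png

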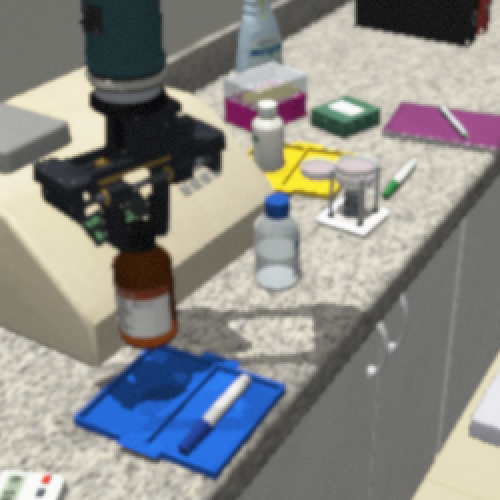

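```bash
python3 -m jog '{"xyz":[[0,0.001,0.02],[0,0.001,0.04],[0,0.001,0.06],[0,0.001,0.07],[0,0.001,0.077],[0,0.001,0.08],[0,0.001,0.08],[0,0.001,0.08]],"angular":[[0,0,0],[0,0,0],[0,0,0],[0,0,0],[0,0,0],[0,0,0],[0,0,0],[0,0,0]],"fingers":[0.2,0.2,0.2,0.2,0.2,0.2,0.2,0.2]}'; python3 go.py .480 .306 .121 2.84
```

```text
time: 25.77
eef_pos: [0.4813, 0.3073, 0.1282]
ee_rot: [0.162, 0.987, 0.001, 0.0]
force: [-0.4, 0.8, -3.2]
opening: 0.0363
grip_force: 26.4
t 25.77 now [0.4813 0.3073 0.1282] xyz [ 0.0008 -0.0017  0.0072] ang [ 0.002 -0.    -0.023] j [ 0.52  0.16  1.94  0.    1.04 -0.72] F [-0.4  0.8 -3.2] open 0.0363
```

```bash
python3 -m jog '{"xyz":[[0,0,0.002],[0,0,0.004],[0,0,0.006],[0,0,0.0065],[0,0,0.0065],[0,0,0.0065]],"angular":[[0,0,0],[0,0,0],[0,0,0],[0,0,0],[0,0,0],[0,0,0]],"fingers":[0.2,0.2,0.2,0.2,0.2,0.2]}'; python3 go.py .480 .306 .121 2.84
```

```text
time: 26.27
eef_pos: [0.4812, 0.3075, 0.1215]
ee_rot: [0.161, 0.987, 0.001, 0.0]
force: [0.0, -0.8, 0.8]
opening: 0.0362
grip_force: 27.4
t 26.27 now [0.4812 0.3075 0.1215] xyz [ 0.0006 -0.0017  0.0005] ang [ 0.002 -0.    -0.023] j [ 0.52  0.17  1.95  0.    1.02 -0.72] F [ 0.  -0.8  0.8] open 0.0362
```

Weight is on the floor (force went from -3.2 to about 0). Release and rise.

```bash
python3 -m jog '{"xyz":[[0,0,0],[0,0,0],[0,0,0],[0,0,0],[0,0,0],[0,0,-0.02],[0,0,-0.06],[0,0,-0.1],[0,0,-0.13],[0,0,-0.13]],"angular":[[0,0,0],[0,0,0],[0,0,0],[0,0,0],[0,0,0],[0,0,0],[0,0,0],[0,0,0],[0,0,0],[0,0,0]],"fingers":[0.3,0.45,0.8,0.8,0.8,0.8,0.8,0.8,0.8,0.8]}'; python3 go.py .45 -.03 .25 2.84
```

```text
time: 27.1
eef_pos: [0.4843, 0.3092, 0.259]
ee_rot: [0.161, 0.987, 0.005, 0.004]
force: [0.8, 0.7, 0.4]
opening: 0.0705
grip_force: 0.0
t 27.1 now [0.4843 0.3092 0.259 ] xyz [-0.0755 -0.3325  0.006 ] ang [ 0.011  0.007 -0.023] j [ 0.52  0.05  1.81  0.    1.27 -0.72] F [0.8 0.7 0.4] open 0.0705
```

Move clear for a full check.

```bash
python3 -m jog '{"xyz":[[-0.008,-0.036,0],[-0.016,-0.072,0],[-0.024,-0.108,0],[-0.033,-0.144,0],[-0.041,-0.18,0],[-0.049,-0.216,0],[-0.057,-0.252,0],[-0.065,-0.288,0],[-0.075,-0.33,0],[-0.075,-0.33,0]],"angular":[[0,0,0],[0,0,0],[0,0,0],[0,0,0],[0,0,0],[0,0,0],[0,0,0],[0,0,0],[0,0,0],[0,0,0]],"fingers":[0.8,0.8,0.8,0.8,0.8,0.8,0.8,0.8,0.8,0.8]}'; python3 - <<'E'
from h import *
est={"b":np.array([.4375,.305]),"y":np.array([.6119,-.2826])}; yaw={"b":.03,"y":.188}
D=cyl(30,0,14)/1e3
for cam in("top","side"):
    im=grab_frame(cam)
    if cam=="side": cv2.imwrite("pics/end.png",cv2.resize(im[120:340,200:440],None,fx=2.7,fy=2.7))
    else: cv2.imwrite("pics/endt.png",cv2.resize(im[110:280,150:470],None,fx=2.4,fy=2.4))
    for n,t in(("amber_bottle","b"),("blue_marker_mid","b"),("white_bottle","y"),("dish_top","y"),("clear_bottle",""),("green_marker","")):
        r=find(n,cam,z0=.004*bool(t),P=D if n=="dish_top" else None)
        if r is None: print(cam,n,None); continue
        p=r[0][:2]
        if t: c,s=np.cos(yaw[t]),np.sin(yaw[t]); p=np.array([[c,s],[-s,c]])@(p-est[t])
        print(cam,n,t,np.round(p,4),round(r[1],3),round(r[2],2))
E
```

```text
time: 27.93
eef_pos: [0.4455, -0.0355, 0.2498]
ee_rot: [0.164, 0.986, -0.001, -0.001]
force: [-0.3, 0.7, -0.3]
opening: 0.0707
grip_force: 0.0
top amber_bottle b [0.0437 0.0014] 0.943 0.77
top blue_marker_mid b [-0.0431  0.003 ] 0.883 0.7
top white_bottle y [0.0445 0.003 ] 0.922 0.77
top dish_top y [-0.0411  0.0001] 0.964 0.66
top clear_bottle  [ 0.5595 -0.2746] 0.688 0.21
top green_marker  [0.4807 0.3183] 0.287 0.74
side amber_bottle b [ 0.0454 -0.0018] 0.956 0.61
side blue_marker_mid b [-0.0422 -0.0031] 0.819 0.86
side white_bottle y [ 0.047  -0.0031] 0.938 0.91
side dish_top y [-0.038  -0.0092] 0.868 0.61
side clear_bottle  [0.4778 0.0175] 0.943 0.66
side green_marker None
```

View pics/end.png

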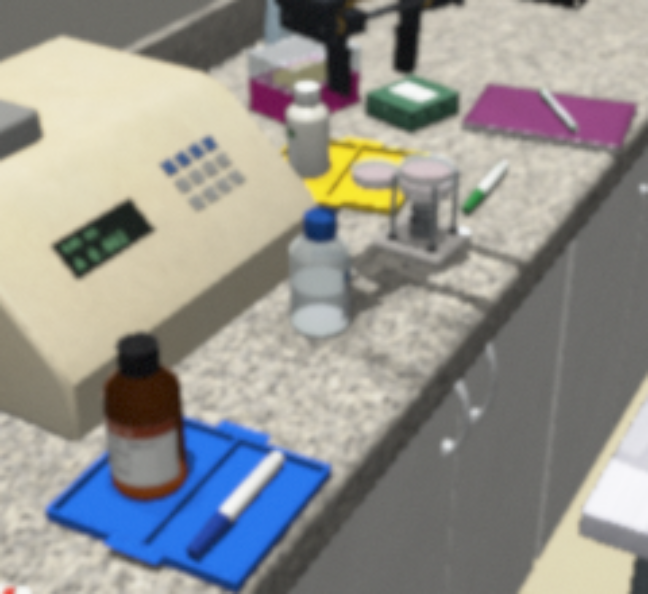

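View pics/endt.png

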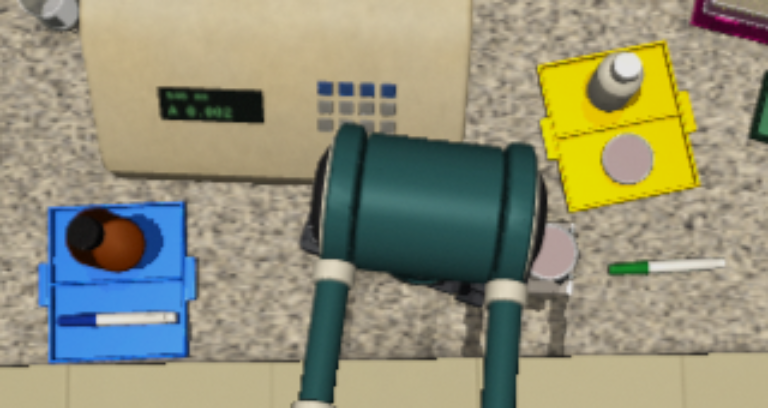

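Both pictures show all four items upright or flat, centred in separate compartments (amber at 145,420, marker at 235,505, white at 308,130 and dish at 375,173 in the side view). The dispenser still holds a raised stack, and the clear bottle and green marker are where they were.

```bash
python3 -c "
from bench import *
print(hand_in())"
```

```text
the job is handed in; nothing more can be done
None
```

Both kits are made up and the job is handed in at about 29 s of the 115 s; in the last pictures all four items sit in the right compartments and the clear bottle, green marker and other dishes are in place, but the hand-in gave no verdict.

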